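# Lay out the alignment row around the phantom

## Task

Lay out the alignment row for the imaging check: stand the chrome loupe on the shelf midway between the clear phantom and the yellow-topped pointer post, and lay the navy spacer flat on the shelf in the same straight line but on the other side of the phantom, away from the post, as far from the phantom as the loupe is (centre to centre). Stand the grey vial shield upright on the middle of the navy spacer, and lay the brass ring flat and centred on top of the phantom. Leave the mint-green spacer, the black ring, the step wedge and the amber jar where they are.

Things in the scene. Friction and masses are not known exactly. Their poses are not given: they have to be found in the camera images.
- phantom: Fixed twist-lock socket with a clear acrylic phantom cylinder locked in it; does not move. Black round flange 76 mm across and 14 mm high, four small aluminium lugs, then a clear pale-blue cylinder 56 mm across with dark rods inside, whose flat top is 70 mm above the shelf. Origin on its axis at shelf level (z = 0), z up. Its y axis lies along the line through the pointer post, which stands 210 mm away, at +y or at -y of this frame (either can happen: look where the post is).
- pointer_post: Fixed pointer post; does not move. Dark round foot 48 mm across, slim dark stem, yellow ball 26 mm across on top, 89 mm high in all. Origin on its axis at shelf level. Same axis directions as the phantom.
- navy_spacer: Loose navy-blue block (cassette spacer), 70 x 50 x 20 mm along its x, y, z, 0.11 kg. Origin at the centre of its underside. Its yaw in the finished row does not matter.
- vial_shield: Loose grey lead-lined vial shield: upright cylinder 40 mm across up to 46 mm height with a dark band, then a neck 33 mm across up to 56 mm, small black dot on top; about 0.4 kg. Origin at the centre of its underside, z up.
- brass_ring: Loose brass ring, 48 mm outside, 30 mm inside, 14 mm high, with thin dark cross-wires; 0.08 kg. Lies flat at the start, with the side up that is to stay up. Origin at the centre of its underside, z along its axis.
- loupe: Loose chrome magnifier loupe: shiny upright cylinder 40 mm across, 30 mm high, with a pale-blue lens on top, 26 mm across, up to 34 mm (do not grip above 30 mm) and a black band near the foot; 0.09 kg. Origin at the centre of its underside, z up.
- mint_spacer: Bystander, loose: mint-green block 70 x 50 x 20 mm along its x, y, z. Origin at the centre of its underside. Leave alone.
- black_ring: Bystander, loose: plain black ring, 48 mm outside, 30 mm inside, 14 mm high, no cross-wires. Origin at the centre of its underside. Leave alone.
- step_wedge: Bystander, loose: aluminium step wedge, 60 x 40 mm along its x, y, four steps rising to 24 mm at +x. Origin at the centre of its underside. Leave alone.
- amber_jar: Bystander, loose: closed amber jar with white cap, 56 mm across, 60 mm high. Origin at the centre of its underside. Leave alone.

How it is judged:
By the outcome, as a careful person would: the job done as asked, in the order asked, and still so for the second after the job is handed in, with the robot touching nothing.
It also fails if it takes over 99 s, if anything falls off the work surface, if the arm or the gripper's body presses on something with over 40 N, if the wrist force passes 120 N, or if a joint passes its speed limit or range.

## Robot

A 6-joint arm with a two-finger parallel gripper is mounted at the origin on the work surface. World frame = base frame: x ahead of the robot, y to its left, z up, the work surface at z = 0. Lengths are in m, angles in rad, forces in N, time in s.
With the tool pointing down it reaches from about 0.25 to 0.725 m from the base axis. Payload 4 kg.
Tool frame: the origin (TCP) lies on the front face of the gripper's body, between the roots of the fingers; the fingertips stand 73 mm ahead of it and the grasp point (between the pads) lies 54 mm ahead of it; z points along the fingers, y is the direction in which the jaws open and shut (so a half turn about z gives the same grasp; the last joint's range is limited). The gripper opens to 85 mm and grips with 20 to 120 N. Pads are 22 mm wide; open, the fingers measure 114 mm over their backs; the gripper's body (76 mm by 85 mm) begins 54 mm behind the grasp point. The pads swing forward as they close: fully open they stand 13 mm farther back than shut.
Start: joints at [1.125, 0.241, 0.005, 1.335, 0, 1.571], TCP at [0.216, 0.451, 0.304] pointing down, gripper open.
Joint ranges: [-2.72, 2.72], [-1.05, 1.87], [-1.09, 1.28], [-1.99, 2.15], [-1.42, 1.44], [-3.14, 3.14]. Speed limits (rad/s): [2.79, 2.79, 3.14, 3.14, 3.14, 3.14].

## Interface

Orientations are given as a unit quaternion [x, y, z, w].
In Python, from workcell import sensors, camera, order gives the robot as it stands. The module is installed in compiled form; this text tells all that it offers.
- The arm moves only by the shell command python3 -m inch 'ROWS'. ROWS is JSON, one flat list of numbers, 5 for each row, row after row: the opening, from -1 (shut) to 1 (fully open), then the shift along the tool's x, y, z in mm, then the turn about the tool's z in units of 6 degrees (1.0 is 6 degrees). A call has 1 to 8 rows; each row is the pose to reach, as a shift and turn from the pose commanded when the call began, along the tool's axes at that moment; what a row does not reach only later rows make up. A row lasts 1/10 s, in which the tool goes at most 50 mm and 8.59 degrees, less where a joint would pass 70% of its speed; a pose out of reach is approached as far as the arm can. A call with a gripper value outside its range is refused whole. The fingers move at their own pace and stop on an object; the grip force is fixed at half the most. Time passes only in rows, so rows that repeat a pose let the fingers close. It gives the time, the measured TCP pose, the force and the opening at its end, in the units of the state.
- sensors.get_obs(): the state, without advancing time (a new reading comes with each control period).
- camera(name): name is "scene" or "top"; returns a dict with "pixels" (400x640x3 uint8, red, green, blue), "intrinsics" (3x3 intrinsics, pixels), "extrinsics" (4x4, takes a point from camera to world coordinates). Camera axes: x right, y down, z forward; pixel columns grow to the right and rows downward; lengths in m; the calibration is good to about 2 mm. A picture is of the moment at which its call begins. There is no depth.
- order.job_done(): hands the job in, once; it reports no verdict.
The state is a dict: "clock": time; "joint_pos": joint angles; "joint_vel": joint speeds; "tau": joint torques, N m; "eef_pos": TCP position; "tool_rot": TCP orientation; "ft_force": force on the tool from outside, world axes, zero at the start; "ft_torque": the same for the moment, N m; "grip_width": finger opening in m.
Only numpy, scipy, OpenCV 4.12 (cv2) and the standard library are available. Lean on these libraries where they do the work, as an engineer would, in place of code of your own. Each camera call takes 0.05 s, during which the arm holds its last target.

## Working session

There is one attempt and no reset: what is moved stays moved. The work goes in short steps, Python scripts to look and compute and a shell command to move; the robot and the scene stay as the last step left them, time stands still between calls to the robot, and variables do not carry over. Pictures are saved under pics/ and viewed, and the job is handed in when it is done.

```bash
mkdir -p pics
cat > h.py <<'E'
import numpy as np, cv2
from workcell import sensors, camera, order
def snap(name,fn,crop=None,scale=1):
    c=camera(name); im=np.array(c["pixels"])[:,:,::-1]
    np.savez(f"cal_{name}.npz",K=c["intrinsics"],T=c["extrinsics"])
    cv2.imwrite(f"pics/full_{fn}",im)
    cropf(im,fn,crop,scale)
def cropf(im,fn,crop,scale):
    if crop: x0,y0,x1,y1=crop; im=im[y0:y1,x0:x1]
    if scale!=1: im=cv2.resize(im,None,fx=scale,fy=scale,interpolation=cv2.INTER_CUBIC)
    cv2.imwrite(f"pics/{fn}",im)
def ray(name,u,v,z):
    d=np.load(f"cal_{name}.npz"); K=np.array(d["K"]);T=np.array(d["T"])
    r=T[:3,:3]@np.linalg.solve(K,[u,v,1.]); o=T[:3,3]
    return (o+r*(z-o[2])/r[2])
def proj(name,p):
    d=np.load(f"cal_{name}.npz"); K=np.array(d["K"]);T=np.array(d["T"])
    q=np.linalg.inv(T)@np.r_[p,1]; q=K@q[:3]; return q[:2]/q[2]
E
python3 - <<'E'
from h import *
snap("top","t0.png");snap("scene","s0.png")
for n in("top","scene"):
    d=np.load(f"cal_{n}.npz");print(d["K"].round(1).tolist(),d["T"].round(3).tolist())
s=sensors.get_obs();print({k:np.round(v,3).tolist() for k,v in s.items()})
E
```

```text
[[364.9, 0.0, 324.0], [0.0, 364.9, 200.3], [0.0, 0.0, 1.0]] [[-0.016, -0.996, 0.082, 0.44], [-1.0, 0.014, -0.028, 0.025], [0.027, -0.083, -0.996, 0.966], [0.0, 0.0, 0.0, 1.0]]
[[496.0, 0.0, 317.1], [0.0, 496.0, 197.6], [0.0, 0.0, 1.0]] [[0.1, 0.777, -0.622, 1.205], [0.995, -0.078, 0.063, -0.051], [0.001, -0.625, -0.78, 0.854], [0.0, 0.0, 0.0, 1.0]]
{'clock': 0.1, 'joint_pos': [1.125, 0.241, 0.004, 1.335, -0.0, 1.571], 'joint_vel': [-0.002, -0.002, 0.003, -0.002, 0.001, 0.002], 'tau': [-0.001, -37.314, 25.301, 0.011, -0.0, 0.0], 'eef_pos': [0.215, 0.451, 0.303], 'tool_rot': [0.221, 0.975, -0.001, -0.0], 'ft_force': [1.202, 0.716, -0.244], 'ft_torque': [0.019, -0.014, 0.035], 'grip_width': 0.086}
```

View pics/t0.png

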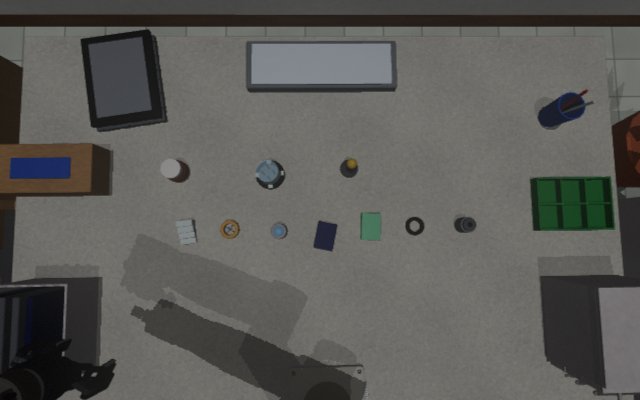

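View pics/s0.png

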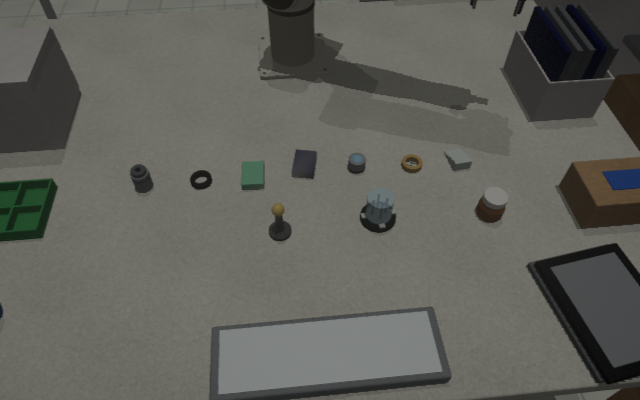

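The overview shows the phantom at top (269,173), post (349,165), jar (172,169), and a row of loose objects at v≈230. I'll enlarge both views.

Run:
```python
from h import *
im=cv2.imread("pics/full_t0.png")
cropf(im,"t0a.png",(150,145,310,250),5)
cropf(im,"t0b.png",(300,145,490,255),4.2)
im=cv2.imread("pics/full_s0.png")
cropf(im,"s0a.png",(330,130,520,240),4.2)
cropf(im,"s0b.png",(120,135,320,250),4)
```

```text
(no output)
```

View pics/t0a.png

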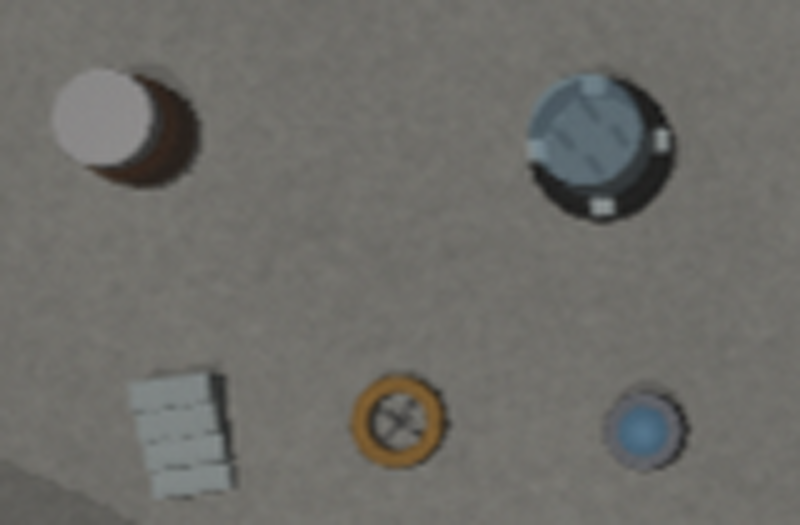

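View pics/t0b.png

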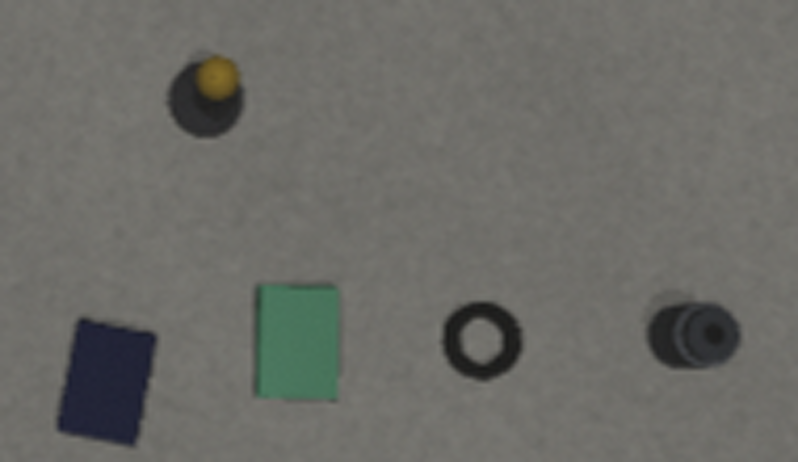

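View pics/s0a.png

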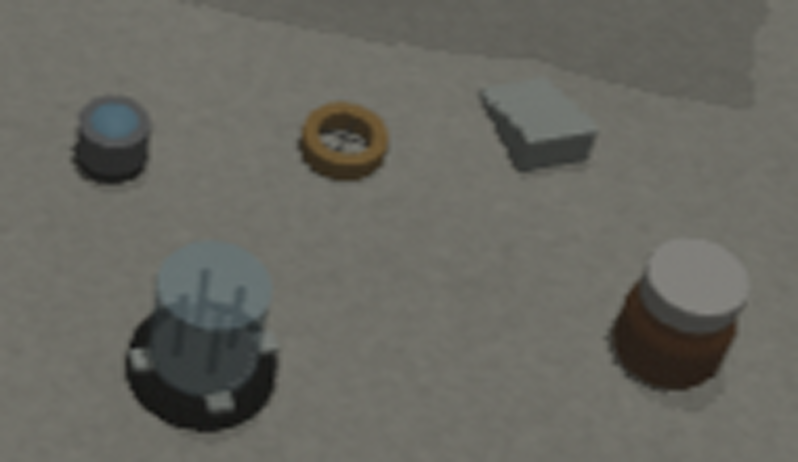

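View pics/s0b.png

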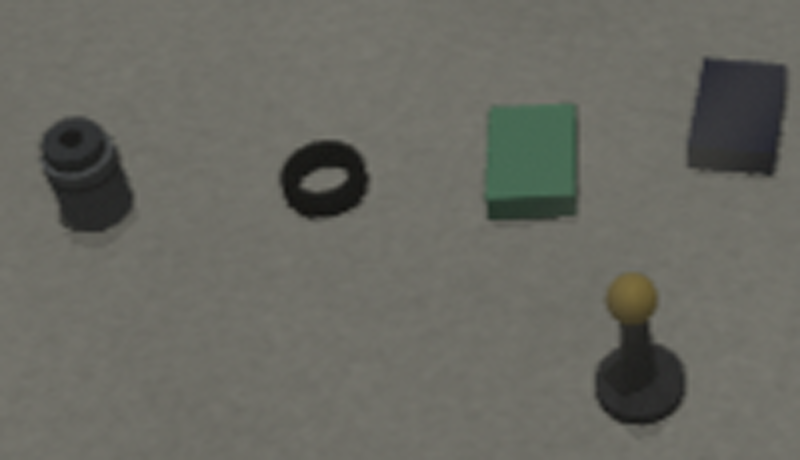

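Run:
```python
from h import *
def f(n,x,y,s,o,z): return ray(n,(x+.5)/s-.5+o[0],(y+.5)/s-.5+o[1],z)*1000
A=("top",5,(150,145));B=("top",4.2,(300,145));C=("scene",4.2,(330,130));D=("scene",4,(120,135))
for lab,c,x,y,z in [("ph top",A,586,130,.07),("ph flange",A,602,148,.014),("ph top",C,214,285,.07),("ph flange",C,201,363,.011),
 ("ring",A,399,421,.014),("ring",C,345,137,.014),("loupe",A,644,428,.034),("loupe",C,116,121,.034),
 ("post ball",B,218,77,.076),("foot",B,205,99,.007),("post ball",D,632,299,.076),("foot",D,641,381,.007),
 ("navy1",B,80,318,.02),("navy2",B,157,333,.02),("navy3",B,135,445,.02),("navy4",B,58,431,.02),
 ("navyS",D,705,59,.02),("navyS",D,787,66,.02),("vial",B,713,334,.056),("vial",D,72,137,.056),("jar",A,103,117,.06),("jar",C,697,285,.06)]:
    print(lab,c[0],f(c[0],x,y,c[1],c[2],z).round(1)[:2])
```

```text
ph top top [589.4 139.3]
ph flange top [589.1 138.1]
ph top scene [591.8 140.3]
ph flange scene [594.8 139.1]
ring top [447.9 243.1]
ring scene [452.6 244.2]
loupe top [442.3 115.1]
loupe scene [446.7 116.9]
post ball top [605.1 -70.3]
foot top [603.9 -69.1]
post ball scene [606.  -68.8]
foot scene [607.  -68.4]
navy1 top [466.1  12.4]
navy2 top [456.2 -35. ]
navy3 top [387.9 -20.2]
navy4 top [397.2  26.8]
navyS scene [390.8 -18.6]
navyS scene [401.2  28.5]
vial top [ 449.8 -366.2]
vial scene [ 450.3 -364.9]
jar top [600.3 379.3]
jar scene [607.6 377.8]
```

```bash
cat >> h.py <<'E'
from scipy.spatial.transform import Rotation as Ro
def goal(x,y,z,ang=None):
    ps=[];s=None
    s=sensors.get_obs(); R=Ro.from_quat(s["tool_rot"]).as_matrix(); p=np.array(s["eef_pos"])*1000
    a=np.degrees(np.arctan2(R[1,1],R[0,1]))
    d=R.T@(np.array([x,y,z])-p)
    t=0 if ang is None else ((a-ang+90)%180-90)/6
    print("t",round(s["clock"],2),"pos",p.round(1),"jawang",a.round(1),"z",R[:,2].round(3),"shift",d.round(1),"turn",round(t,2),"F",np.round(s["ft_force"],1),"w",np.round(s["grip_width"],4),"q6",np.round(s["joint_pos"][5],2))
E
python3 -c "from h import *;goal(444.5,116,150)"
```

```text
t 0.1 pos [215.4 450.8 303.1] jawang 64.5 z [-0.001 -0.002 -1.   ] shift [-351.  -203.   153.5] turn 0 F [ 1.2  0.7 -0.2] w 0.0856 q6 1.57
```

```bash
python3 -m inch '[1,-40,-23,0,0, 1,-80,-46,0,0, 1,-120,-69,0,0, 1,-160,-92,0,0, 1,-200,-116,10,0, 1,-240,-139,30,0, 1,-280,-162,50,0, 1,-310,-180,70,0]'; python3 -c "from h import *;goal(444.5,116,150)"
```

```text
clock: 0.9
eef_pos: [0.4186, 0.1529, 0.2331]
tool_rot: [0.222, 0.975, -0.0, 0.0]
ft_force: [1.1, 0.7, 0.7]
grip_width: 0.0856
t 0.9 pos [418.6 152.9 233.1] jawang 64.4 z [ 0.001 -0.    -1.   ] shift [-39.2 -22.   83.2] turn 0 F [1.1 0.7 0.7] w 0.0856 q6 0.8
```

```bash
python3 -m inch '[1,-20,-11,20,0, 1,-39,-22,50,0, 1,-39,-22,83,0, 1,-39,-22,108,0, 1,-39,-22,118,0, 1,-39,-22,118,0]'
python3 - <<'E'
from h import *
goal(444.5,116,76)
snap("scene","s1.png",(310,80,460,200),5)
snap("top","t1.png",(230,190,330,265),7)
E
```

```text
clock: 1.5
eef_pos: [0.4421, 0.1181, 0.1145]
tool_rot: [0.221, 0.975, -0.001, -0.002]
ft_force: [-0.1, 0.4, 0.1]
grip_width: 0.0857
t 1.5 pos [442.1 118.1 114.5] jawang 64.5 z [-0.004 -0.001 -1.   ] shift [-3.1 -0.8 38.5] turn 0 F [-0.1  0.4  0.1] w 0.0857 q6 0.71
```

View pics/s1.png

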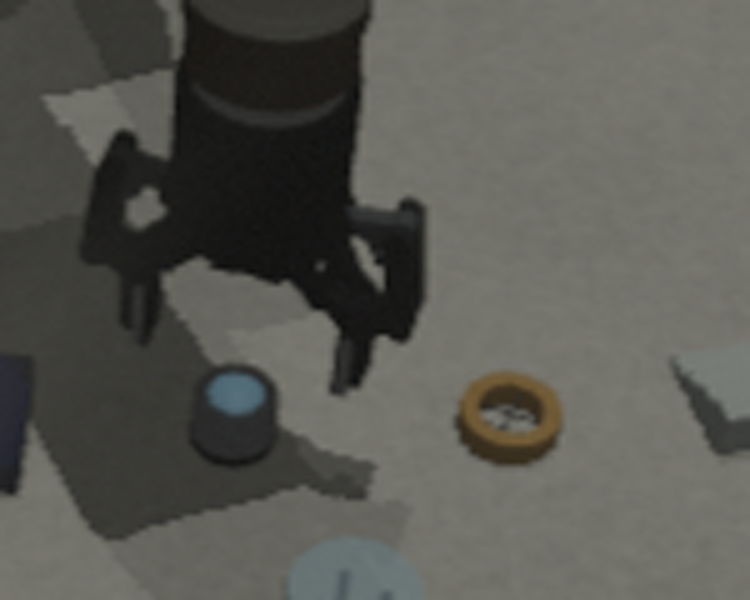

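View pics/t1.png

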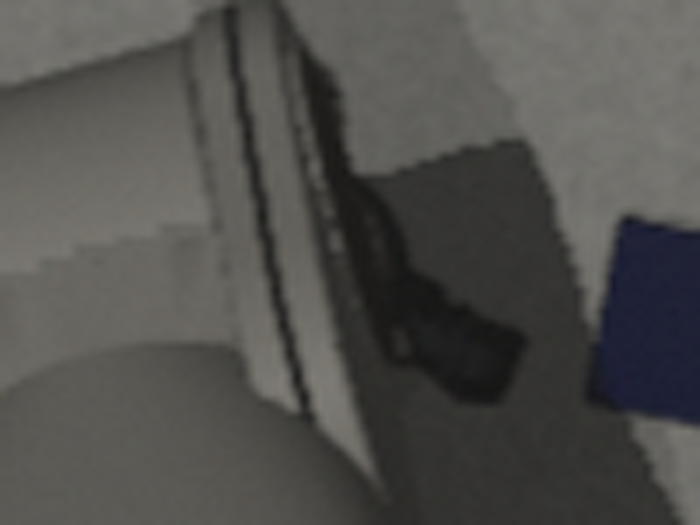

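The scene crop shows the loupe at (235,415) lying between the open fingertips, (140,335) and (345,385). I'll go down and grip.

```bash
python3 -m inch '[1,-3,-1,15,0, 1,-3,-1,28,0, 1,-3,-1,38,0, 1,-3,-1,38,0, -1,-3,-1,38,0, -1,-3,-1,38,0, -1,-3,-1,38,0, -1,-3,-1,38,0]';  python3 -m inch '[-1,0,0,0,0,-1,0,0,0,0,-1,0,0,0,0]'; python3 -c "from h import *;goal(598,35,200,-4)"
```

```text
clock: 2.4
eef_pos: [0.4463, 0.1163, 0.0789]
tool_rot: [0.221, 0.975, 0.0, 0.001]
ft_force: [-0.5, 0.1, 3.5]
grip_width: 0.0381
clock: 2.7
eef_pos: [0.4463, 0.1163, 0.0789]
tool_rot: [0.221, 0.975, 0.0, 0.001]
ft_force: [-0.4, -0.3, 6.1]
grip_width: 0.0382
t 2.7 pos [446.3 116.3  78.9] jawang 64.5 z [ 0.002  0.    -1.   ] shift [-172.1   -7.8 -120.9] turn 11.41 F [-0.4 -0.3  6.1] w 0.0382 q6 0.7
```

```bash
python3 -m inch '[-1,0,0,-20,0, -1,0,0,-50,0, -1,0,0,-80,0, -1,-30,-2,-110,1.4, -1,-60,-3,-121,2.8, -1,-90,-4,-121,4.2, -1,-120,-5,-121,5.6, -1,-150,-7,-121,7]';  python3 -m inch '[-1,-10,0,0,1.4,-1,-10,0,0,2.8,-1,-10,0,0,4.2,-1,-10,0,0,4.4,-1,-10,0,0,4.4]'; python3 -c "from h import *;goal(598,35,200,-4)"
```

```text
clock: 3.5
eef_pos: [0.5789, 0.0446, 0.1991]
tool_rot: [0.558, 0.83, 0.0, 0.0]
ft_force: [-0.1, 0.5, -0.9]
grip_width: 0.0379
clock: 4.0
eef_pos: [0.5816, 0.0359, 0.1987]
tool_rot: [0.73, 0.683, -0.0, -0.0]
ft_force: [0.8, -0.2, -0.4]
grip_width: 0.0384
t 4.0 pos [581.6  35.9 198.7] jawang -3.8 z [-0. -0. -1.] shift [ 0.1 16.4 -1.3] turn 0.03 F [ 0.8 -0.2 -0.4] w 0.0384 q6 1.7
```

```bash
python3 -m inch '[-1,0,16,20,0, -1,0,16,50,0, -1,0,16,80,0, -1,0,16,100,0,-1,0,16,106,0,-1,0,16,106,0,-1,0,16,106,0]'
python3 - <<'E'
from h import *
goal(598,35,80,-4)
snap("scene","s2.png",(250,110,410,240),5)
snap("top","t2.png",(240,140,370,210),6)
print(proj("scene",[.598,.035,.0]),proj("scene",[.598,.035,.013]))
E
```

```text
clock: 4.7
eef_pos: [0.5986, 0.035, 0.0941]
tool_rot: [0.731, 0.683, 0.001, 0.001]
ft_force: [-0.1, -0.3, -0.3]
grip_width: 0.0381
t 4.7 pos [598.6  35.   94.1] jawang -3.9 z [ 0.002  0.    -1.   ] shift [-0.  -0.6 14.1] turn 0.02 F [-0.1 -0.3 -0.3] w 0.0381 q6 1.7
[328.66621524 224.28928244] [328.78411533 220.67107521]
```

View pics/s2.png

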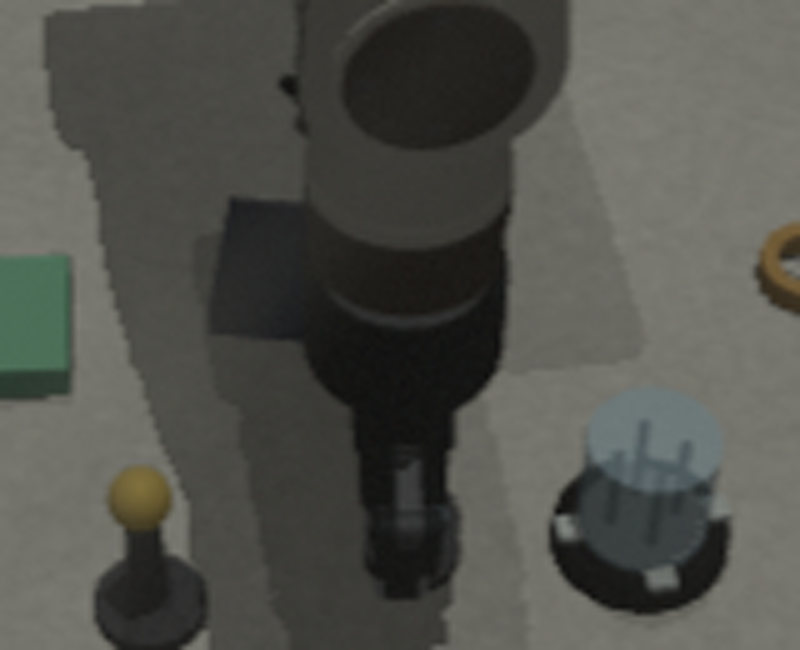

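View pics/t2.png

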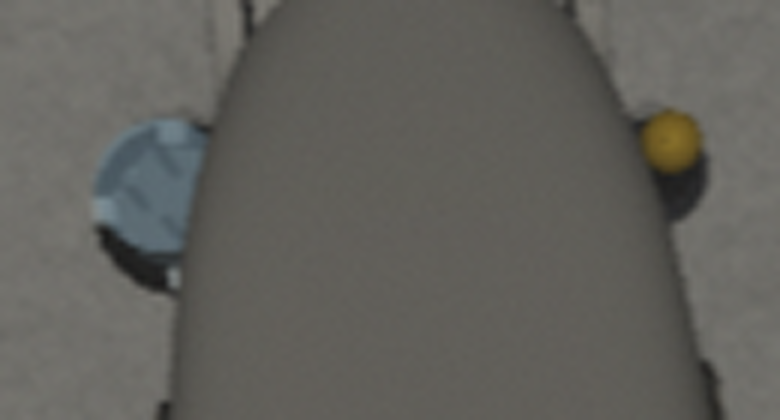

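Run:
```python
from h import *
for z in (0,.02,.1,.15,.2): print(z,(proj("scene",[.598,.035,z])-[250,110])*5)
for z in (0,.02,.1): print(z,(proj("scene",[.598,.042,z])-[250,110])*5)
im=cv2.imread("pics/full_s2.png"); im=cv2.convertScaleAbs(im,alpha=2.2)
cropf(im,"s2b.png",(300,170,360,240),10)
```

```text
0 [393.33107619 571.4464122 ]
0.02 [394.24279074 543.46702639]
0.1 [398.18253447 422.56119104]
0.15 [400.91271073 338.77547714]
0.2 [403.8812995  247.67317961]
0 [409.75395778 570.10566985]
0.02 [410.91304093 542.11803164]
0.1 [415.92155587 421.18063054]
```

View pics/s2b.png

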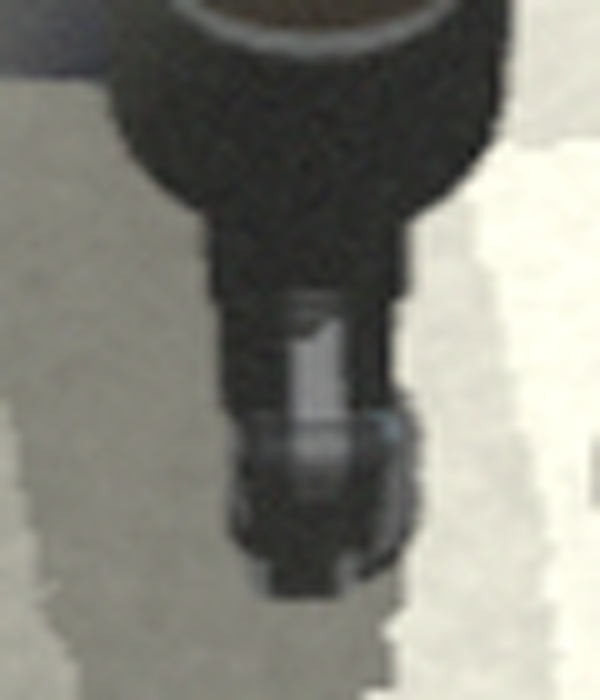

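Scene crop: loupe centre at (326,500), about 4 mm to +y of the fingertip centre at (305,590), so it sits off-centre in the jaws. I'll shift to correct for that, lower it and release.

```bash
python3 -m inch '[-1,-4,-2,5,0, -1,-4.5,-2,10,0, -1,-4.5,-2,14,0, -1,-4.5,-2,15,0, -1,-4.5,-2,15,0, -1,-4.5,-2,15,0]'; python3 -m inch '[1,0,0,0,0, 1,0,0,0,0, 1,0,0,0,0, 1,0,0,0,0, 1,0,0,0,0,1,0,0,-10,0,1,0,0,-30,0,1,0,0,-60,0]';  python3 -c "from h import *;goal(427,-4,220,78.2)"
```

```text
clock: 5.4
eef_pos: [0.5952, 0.0303, 0.0789]
tool_rot: [0.731, 0.682, -0.0, 0.0]
ft_force: [-4.6, -0.6, 7.2]
grip_width: 0.0382
clock: 6.2
eef_pos: [0.5942, 0.0305, 0.1374]
tool_rot: [0.731, 0.682, -0.001, -0.001]
ft_force: [-0.3, 0.4, -0.3]
grip_width: 0.0853
t 6.2 pos [594.2  30.5 137.4] jawang -3.9 z [-0.004 -0.    -1.   ] shift [ -45.9 -164.8  -82. ] turn -13.69 F [-0.3  0.4 -0.3] w 0.0853 q6 1.69
```

```bash
python3 -m inch '[1,0,0,-40,0, 1,0,-10,-70,-1.4, 1,-10,-40,-82,-2.8, 1,-20,-80,-82,-4.2, 1,-30,-120,-82,-5.6, 1,-46,-150,-82,-7, 1,-46,-165,-82,-8.4, 1,-46,-165,-82,-9.8]'; python3 -m inch '[1,0,0,0,-1.4,1,0,0,0,-2.8,1,0,0,0,-3.9,1,0,0,0,-3.9]'
python3 - <<'E'
from h import *
goal(427,-4,130,78.2)
snap("top","t3.png",(240,140,370,210),6)
snap("scene","s3.png",(250,110,410,240),5)
E
```

```text
clock: 7.0
eef_pos: [0.4252, -0.0043, 0.2208]
tool_rot: [0.299, 0.954, -0.0, -0.0]
ft_force: [0.2, 0.3, 0.4]
grip_width: 0.0855
clock: 7.4
eef_pos: [0.4278, -0.004, 0.2207]
tool_rot: [0.102, 0.995, 0.0, 0.001]
ft_force: [0.3, 0.1, -0.1]
grip_width: 0.0858
t 7.4 pos [427.8  -4.  220.7] jawang 78.2 z [ 0.001 -0.    -1.   ] shift [ 0.9 -0.2 90.7] turn 0.01 F [ 0.3  0.1 -0.1] w 0.0858 q6 0.2
```

View pics/t3.png

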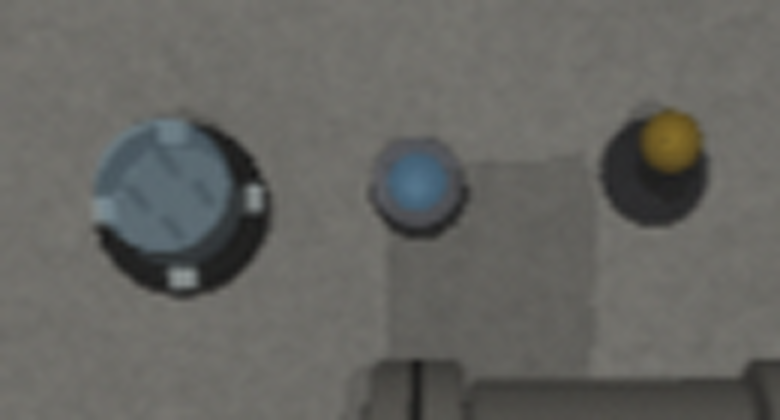

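View pics/s3.png

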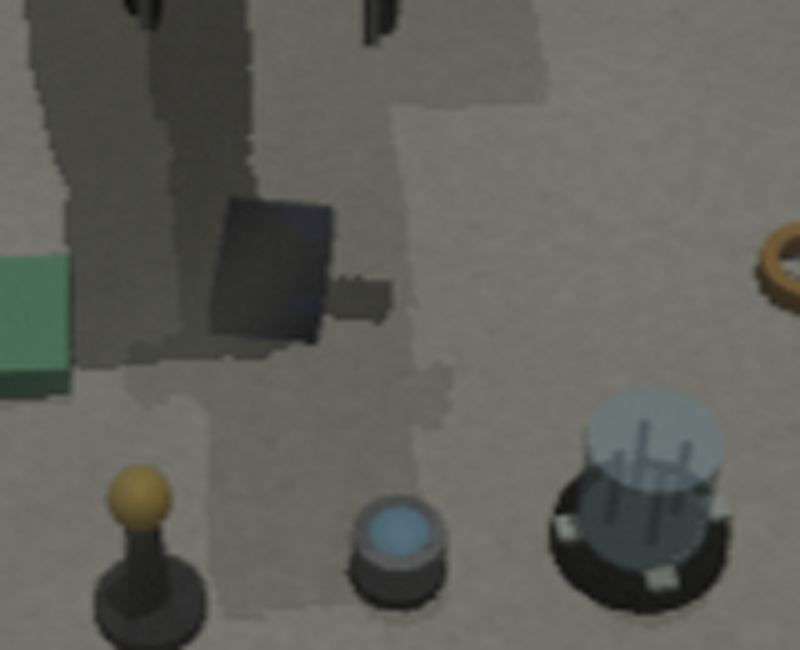

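```bash
cat >> h.py <<'E'
def f(n,x,y,s,o,z): return (ray(n,(x+.5)/s-.5+o[0],(y+.5)/s-.5+o[1],z)*1000)[:2]
E
python3 - <<'E'
from h import *
T=("top",);a=(6,(240,140)); b=(5,(250,110))
P=f("top",163,186,*a,.07);P2=f("top",184,208,*a,.0135);Q=f("top",671,140,*a,.076);Q2=f("top",654,173,*a,.006);L=f("top",418,181,*a,.034);L2=f("top",418,185,*a,.03)
print(P,P2,Q,Q2,L,L2,(P+P2+Q+Q2)/4)
P=f("scene",653.5,439,*b,.07);P2=f("scene",640,535,*b,.0135);Q=f("scene",140,498,*b,.076);Q2=f("scene",150,599,*b,.008);L=f("scene",400,532,*b,.034)
print(P,P2,Q,Q2,L,(P+P2+Q+Q2)/4)
E
```

```text
[589.42238088 139.43413393] [589.01655548 137.54420247] [605.20761144 -69.99361236] [603.45347914 -69.55543349] [596.35305527  34.90015625] [595.2802159   34.96541467] [596.77500673  34.35732263]
[591.59313711 139.7827531 ] [598.07997666 138.57429297] [605.56622723 -68.79850943] [606.48614921 -68.85618631] [601.50741318  35.87934518] [600.43137255  35.17558759]
```

The loupe is standing within about 1 mm of the midpoint in both cameras. Next is the navy spacer.

```bash
python3 -m inch '[1,1,0,40,0, 1,1,0,80,0, 1,1,0,110,0, 1,1,0,130,0, 1,1,0,139,0, 1,1,0,139,0,-1,1,0,139,0, -1,1,0,139,0]';  python3 -m inch '[-1,0,0,0,0,-1,0,0,0,0,-1,0,0,0,0,-1,0,0,0,0]'
python3 - <<'E'
from h import *
goal(583,244,200,-4)
snap("top","t4.png",(260,180,400,270),5)
snap("scene","s4.png",(230,80,370,200),5)
E
```

```text
clock: 8.3
eef_pos: [0.4278, -0.0038, 0.0821]
tool_rot: [0.102, 0.995, 0.0, 0.001]
ft_force: [0.8, 0.5, 0.8]
grip_width: 0.0589
clock: 8.7
eef_pos: [0.4279, -0.0038, 0.0826]
tool_rot: [0.102, 0.995, 0.0, 0.002]
ft_force: [-1.5, -0.1, 5.9]
grip_width: 0.0483
t 8.7 pos [427.9  -3.8  82.6] jawang 78.2 z [ 0.003  0.    -1.   ] shift [-101.8  274.3 -116.9] turn 13.71 F [-1.5 -0.1  5.9] w 0.0483 q6 0.2
```

View pics/s4.png

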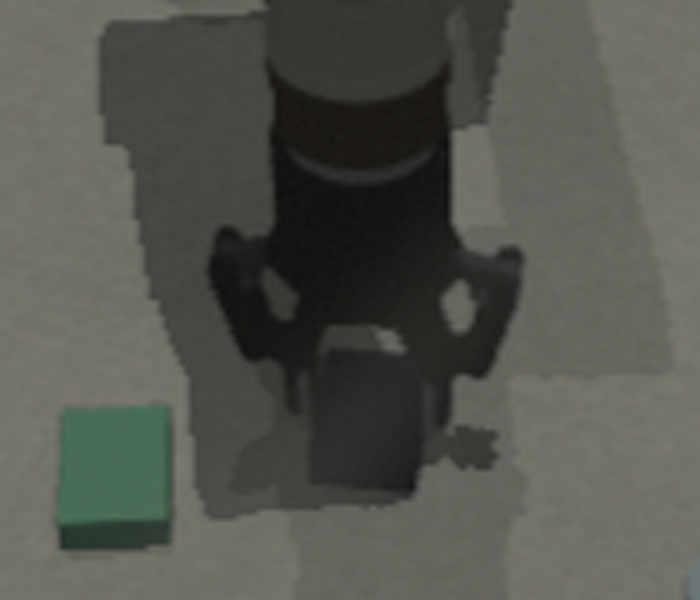

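```bash
python3 -m inch '[-1,0,0,-20,0, -1,0,0,-50,0, -1,0,0,-80,0, -1,-10,20,-110,1.4, -1,-25,60,-117,2.8, -1,-40,100,-117,4.2, -1,-55,140,-117,5.6, -1,-70,180,-117,7]';  python3 -c "from h import *;goal(583,244,200,-4)"
```

```text
clock: 9.6
eef_pos: [0.5327, 0.1596, 0.199]
tool_rot: [0.455, 0.891, 0.001, 0.001]
ft_force: [-0.1, -0.6, -1.4]
grip_width: 0.0482
t 9.6 pos [532.7 159.6 199. ] jawang 35.9 z [ 0.002  0.    -1.   ] shift [38.8 90.2 -0.9] turn 6.65 F [-0.1 -0.6 -1.4] w 0.0482 q6 1.24
```

```bash
python3 -m inch '[-1,10,25,0,1.4, -1,20,50,0,2.8, -1,30,75,0,4.2, -1,39,90,0,5.6, -1,39,90,0,6.6, -1,39,90,0,6.6]';  python3 -m inch '[-1,0,0,30,0, -1,0,0,60,0, -1,0,0,85,0, -1,0,0,100,0, -1,0,0,100,0, -1,0,0,100,0]'
python3 - <<'E'
from h import *
goal(583,244,84,-4)
snap("top","t5.png",(160,140,290,210),6)
snap("scene","s5.png",(340,110,480,230),5)
P=np.array([589.3,138.6]);Q=np.array([604.5,-69.7]);d=(P-Q)/np.linalg.norm(P-Q);print(P+105*d,np.degrees(np.arctan2(*d[::-1])))
c=np.r_[(P+105*d)/1000,.02];print((proj("scene",c)-[340,110])*5,(proj("top",c)-[160,140])*6)
E
```

```text
clock: 10.2
eef_pos: [0.5813, 0.2434, 0.198]
tool_rot: [0.727, 0.687, -0.0, 0.0]
ft_force: [-0.8, -0.6, -1.1]
grip_width: 0.0481
clock: 10.8
eef_pos: [0.5814, 0.2425, 0.0984]
tool_rot: [0.727, 0.686, -0.0, 0.0]
ft_force: [0.0, -0.7, -0.7]
grip_width: 0.0481
t 10.8 pos [581.4 242.5  98.4] jawang -3.3 z [ 0. -0. -1.] shift [ 1.6  1.5 14.4] turn 0.12 F [ 0.  -0.7 -0.7] w 0.0481 q6 2.02
[581.6582926  243.32155608] 94.17357161564367
[425.20433801 473.4180707 ] [414.46312578 222.85887418]
```

View pics/s5.png

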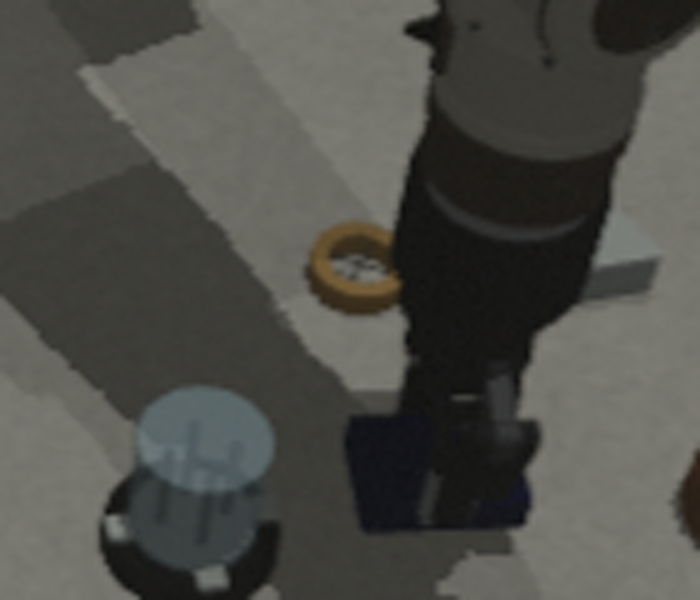

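View pics/t5.png

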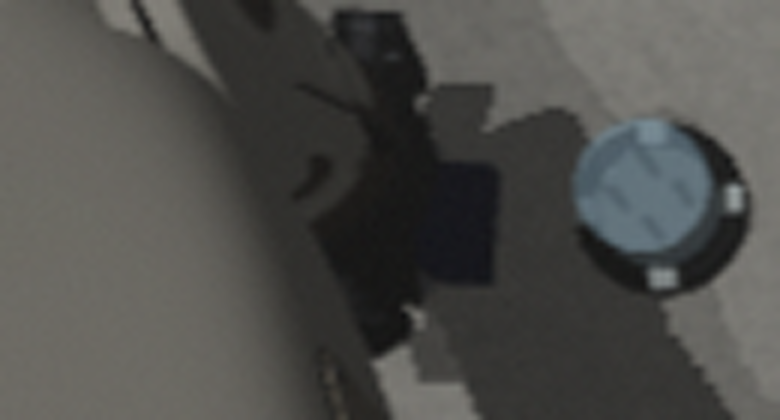

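Run:
```python
from h import *
a=(6,(160,140));A=f("top",500,166,*a,.036);B=f("top",494,284,*a,.036);print(A,B,A-B,np.linalg.norm(A-B))
m=(A+B)/2; t=(A-B)/np.linalg.norm(A-B); n=np.array([-t[1],t[0]]);print(m+35*n)
b=(5,(340,110));print(f("scene",346,420,*b,.036),f("scene",365,511,*b,.036))
```

```text
[604.40796191 204.55872776] [553.73707406 206.97465124] [50.67088785 -2.41592348] 50.728449233681694
[580.73937993 240.72697513]
[560.82411442 210.30634326] [609.33871152 207.67757011]
```

```bash
python3 -m inch '[-1,1.5,1,5,0, -1,1.5,1,10,0, -1,1.5,1,14,0, -1,1.5,1,16,0, -1,1.5,1,17,0, -1,1.5,1,17,0]'; python3 -m inch '[1,0,0,0,0, 1,0,0,0,0, 1,0,0,0,0, 1,0,0,0,0, 1,0,0,0,0,1,0,0,-10,0,1,0,0,-30,0,1,0,0,-60,0]';  python3 -c "from h import *;goal(450,243.5,200,-4);goal(449.8,-366,220,50)"
```

```text
clock: 11.5
eef_pos: [0.5823, 0.2443, 0.0826]
tool_rot: [0.727, 0.686, 0.0, 0.0]
ft_force: [-4.4, -1.9, 8.1]
grip_width: 0.0475
clock: 12.3
eef_pos: [0.5813, 0.2438, 0.1402]
tool_rot: [0.727, 0.686, -0.002, -0.001]
ft_force: [-0.2, -0.2, -0.2]
grip_width: 0.0854
t 12.3 pos [581.3 243.8 140.2] jawang -3.3 z [-0.004 -0.002 -1.   ] shift [  -8.  -131.3  -59.3] turn 0.11 F [-0.2 -0.2 -0.2] w 0.0854 q6 2.03
t 12.3 pos [581.3 243.8 140.2] jawang -3.3 z [-0.004 -0.002 -1.   ] shift [-616.6  -96.   -78.4] turn -8.89 F [-0.2 -0.2 -0.2] w 0.0854 q6 2.03
```

```bash
python3 -m inch '[1,0,0,-40,0, 1,0,-30,-78,0, 1,-20,-65,-78,0, 1,-55,-90,-78,0, 1,-100,-96,-78,0, 1,-145,-96,-78,0, 1,-190,-96,-78,0, 1,-235,-96,-78,0]'
python3 - <<'E'
from h import *
goal(449.8,-366,220)
snap("top","t6.png",(160,140,290,210),6)
snap("scene","s6.png",(340,110,480,230),5)
E
```

```text
clock: 13.1
eef_pos: [0.4727, 0.0138, 0.2201]
tool_rot: [0.727, 0.686, 0.001, 0.001]
ft_force: [0.5, 0.4, 0.4]
grip_width: 0.085
t 13.1 pos [472.7  13.8 220.1] jawang -3.3 z [ 0.002 -0.    -1.   ] shift [-380.5   -1.     0. ] turn 0 F [0.5 0.4 0.4] w 0.085 q6 1.66
```

View pics/t6.png

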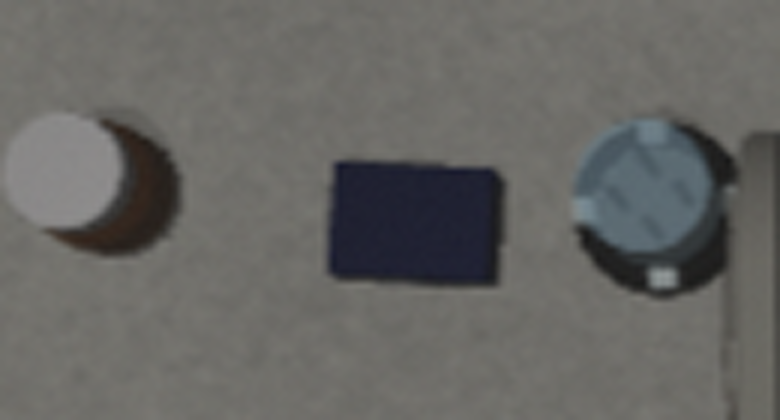

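View pics/s6.png

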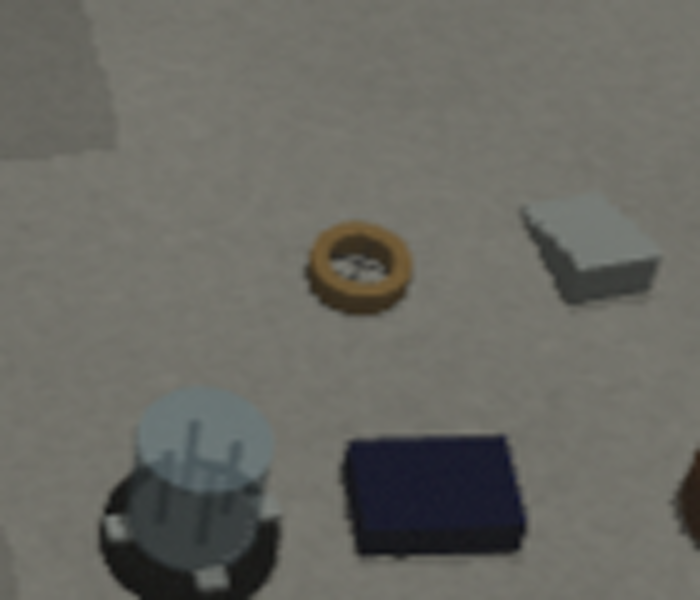

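Run:
```python
from h import *
im=cv2.imread("pics/full_t6.png").astype(int)
def navy(fn,x0,y0,x1,y1,z,n):
    im=cv2.imread(fn).astype(int)[y0:y1,x0:x1]
    m=((im[:,:,0]-im[:,:,2])>10).astype(np.uint8); k,lab,st,c=cv2.connectedComponentsWithStats(m)
    i=1+np.argmax(st[1:,4]); print(st[i],c[i],ray(n,c[i][0]+x0,c[i][1]+y0,z)*1000)
navy("pics/full_t6.png",210,160,250,195,.02,"top")
a=(6,(160,140))
C=[f("top",*p,*a,.02) for p in [(335,162),(497,170),(494,284),(331,277)]];print(np.round(C,1),np.mean(C,0))
b=(5,(340,110))
C=[f("scene",*p,*b,.02) for p in [(345,442),(507,436),(525,523),(359,530)]];print(np.round(C,1),np.mean(C,0))
```

```text
[  5   7  27  20 488] [18.10655738 16.49795082] [583.37841845 245.83430472  20.        ]
[[609.8 278.8]
 [605.5 208.9]
 [555.7 210.1]
 [559.6 280. ]] [582.6457756  244.46103402]
[[560.2 212.4]
 [563.9 282.7]
 [610.6 278.2]
 [607.3 208. ]] [585.49981463 245.33563658]
```

Spacer is within about 1.5 mm of target: its top face runs from (335,162) to (494,284) in the crop. Next is the vial shield.

```bash
python3 -m inch '[1,-45,0,0,0, 1,-90,0,0,0, 1,-135,0,0,0, 1,-180,0,0,0, 1,-225,0,0,0, 1,-270,0,0,0, 1,-315,0,0,0,1,-355,-1,0,0]'; python3 -m inch '[1,-25,0,0,0,1,-25,0,0,0,1,-25,0,40,0,1,-25,0,70,0,1,-25,0,70,0,1,-25,0,70,0]'
python3 - <<'E'
from h import *
goal(449.8,-366,84)
snap("scene","s7.png",(90,100,240,210),5)
snap("top","t7.png",(400,180,530,270),6)
E
```

```text
clock: 14.0
eef_pos: [0.4516, -0.3408, 0.2197]
tool_rot: [0.727, 0.686, 0.0, 0.001]
ft_force: [0.5, 0.5, -0.0]
grip_width: 0.0851
clock: 14.6
eef_pos: [0.4501, -0.363, 0.1493]
tool_rot: [0.727, 0.687, 0.0, -0.001]
ft_force: [-0.2, 1.2, 1.2]
grip_width: 0.0857
t 14.6 pos [ 450.1 -363.   149.3] jawang -3.3 z [-0.001  0.001 -1.   ] shift [-3.1 -0.1 65.3] turn 0 F [-0.2  1.2  1.2] w 0.0857 q6 0.95
```

View pics/s7.png

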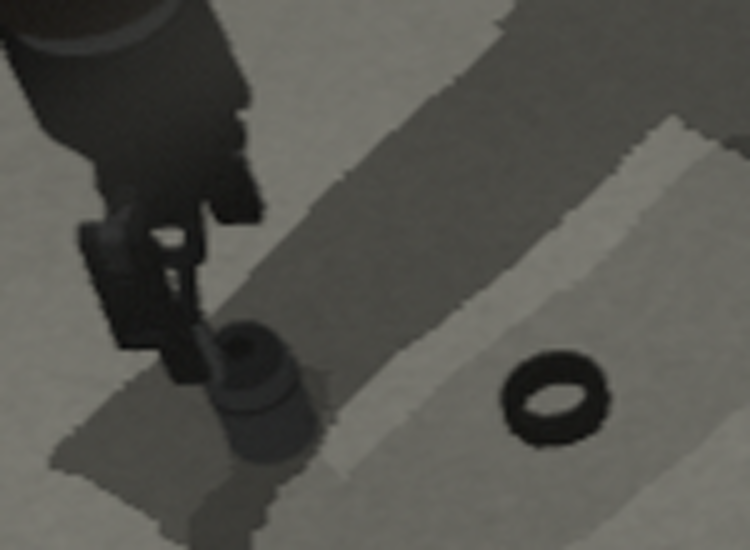

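View pics/t7.png

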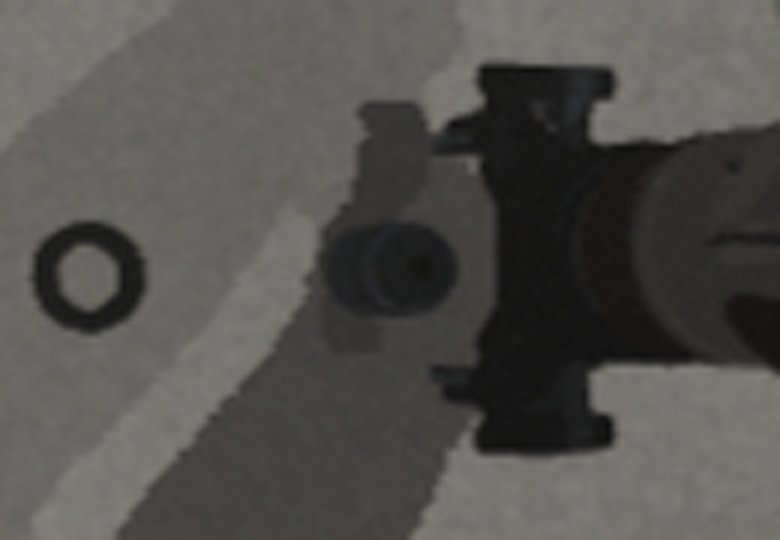

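Tips straddle the vial: in the top crop they are at v=138 and 382, and the vial dot is at (420,265). I'll go down and grip.

```bash
python3 -m inch '[1,-3,0,20,0, 1,-3,0,40,0, 1,-3,0,58,0, 1,-3,0,65,0, 1,-3,0,65,0,-1,-3,0,65,0, -1,-3,0,65,0,-1,-3,0,65,0]';  python3 -m inch '[-1,0,0,0,0,-1,0,0,0,0,-1,0,0,0,0,-1,0,0,0,0]';python3 -m inch '[-1,0,0,-15,0,-1,0,0,-40,0,-1,0,0,-75,0,-1,0,0,-115,0,-1,0,0,-150,0,-1,0,0,-150,0]'
python3 - <<'E'
from h import *
goal(582.6,244.5,235)
E
```

```text
clock: 15.5
eef_pos: [0.4502, -0.3675, 0.0851]
tool_rot: [0.727, 0.686, 0.0, 0.001]
ft_force: [-1.0, 0.4, -0.2]
grip_width: 0.0438
clock: 15.9
eef_pos: [0.4499, -0.3675, 0.0852]
tool_rot: [0.727, 0.686, -0.0, 0.001]
ft_force: [-1.5, -0.5, 6.2]
grip_width: 0.0391
clock: 16.5
eef_pos: [0.4517, -0.3686, 0.2393]
tool_rot: [0.727, 0.686, 0.001, 0.005]
ft_force: [0.9, -0.9, -2.8]
grip_width: 0.0386
t 16.5 pos [ 451.7 -368.6  239.3] jawang -3.3 z [ 0.008 -0.006 -1.   ] shift [619.8  94.9   1.5] turn 0 F [ 0.9 -0.9 -2.8] w 0.0386 q6 0.94
```

```bash
python3 -m inch '[-1,20,0,0,0, -1,55,0,0,0, -1,95,0,0,0, -1,135,0,0,0, -1,175,0,0,0, -1,215,0,0,0, -1,255,0,0,0,-1,295,0,0,0]'; python3 -m inch '[-1,40,0,0,0, -1,80,0,0,0, -1,120,0,0,0, -1,160,5,0,0, -1,200,20,0,0, -1,240,40,0,0, -1,270,60,0,0,-1,300,80,0,0]';python3 -m inch '[-1,10,8,0,0,-1,20,12,0,0,-1,20,12,0,0,-1,20,12,0,0]'
python3 - <<'E'
from h import *
goal(582.6,244.5,120)
E
```

```text
clock: 17.3
eef_pos: [0.4655, -0.0708, 0.232]
tool_rot: [0.728, 0.686, -0.001, -0.001]
ft_force: [1.8, 0.3, -3.3]
grip_width: 0.0391
clock: 18.1
eef_pos: [0.5637, 0.2237, 0.2313]
tool_rot: [0.727, 0.687, -0.002, -0.001]
ft_force: [1.3, -1.2, -3.1]
grip_width: 0.0386
clock: 18.5
eef_pos: [0.5764, 0.2409, 0.2327]
tool_rot: [0.727, 0.686, -0.001, -0.0]
ft_force: [0.1, 0.4, -3.5]
grip_width: 0.0387
t 18.5 pos [576.4 240.9 232.7] jawang -3.4 z [-0.002 -0.001 -1.   ] shift [  4.1   6.2 112.7] turn 0 F [ 0.1  0.4 -3.5] w 0.0387 q6 2.03
```

```bash
python3 -m inch '[-1,1,3,20,0, -1,3,6,45,0, -1,3,6,75,0, -1,3,6,98,0, -1,3,6,113,0, -1,3,6,115,0,-1,3,6,115,0,-1,3,6,115,0]'
python3 - <<'E'
from h import *
goal(582.6,244.5,105)
snap("scene","s8.png",(380,150,470,230),8)
snap("top","t8.png",(170,140,290,210),6)
E
```

```text
clock: 19.3
eef_pos: [0.5841, 0.2441, 0.1205]
tool_rot: [0.728, 0.686, 0.001, 0.0]
ft_force: [0.4, 0.5, -4.1]
grip_width: 0.0385
t 19.3 pos [584.1 244.1 120.5] jawang -3.4 z [ 0.002  0.001 -1.   ] shift [ 0.3 -1.6 15.5] turn 0 F [ 0.4  0.5 -4.1] w 0.0385 q6 2.03
```

View pics/s8.png

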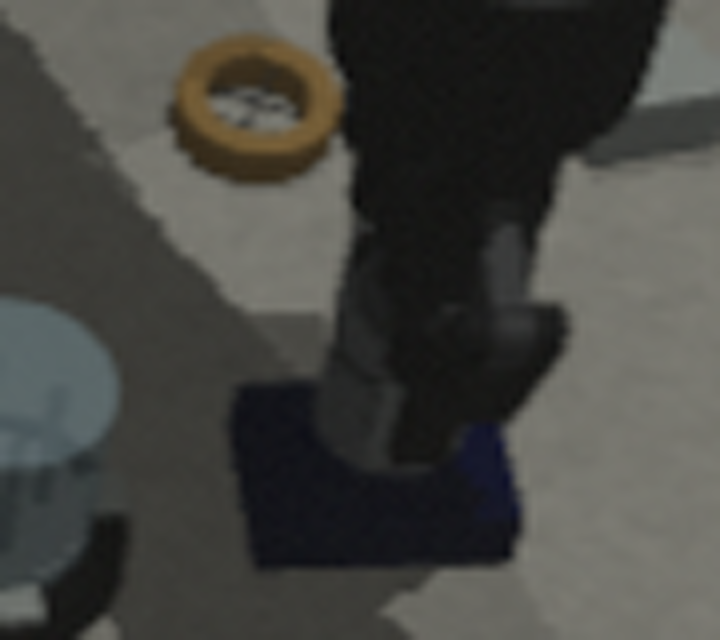

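View pics/t8.png

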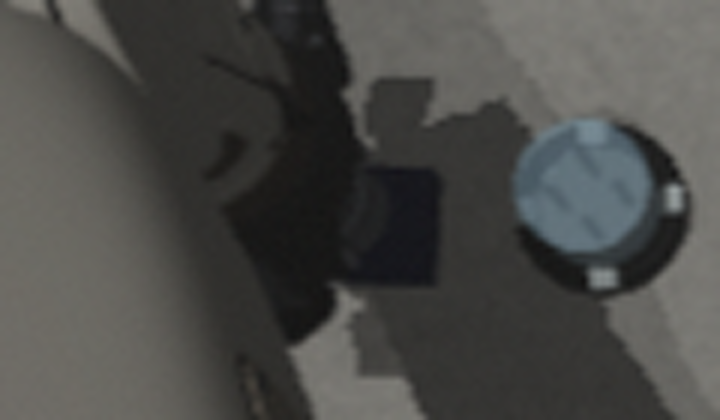

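Run:
```python
from h import *
for dy in(-.02,0,.02): print(dy,(proj("scene",[.5855,.2453+dy,.0355])-[380,150])*8)
for dx in(-.02,0,.02): print(dx,(proj("scene",[.5855+dx,.2453,.0355])-[380,150])*8)
for dy in(-.02,0,.02): print(dy,(proj("top",[.5826,.2445+dy,.0815])-[170,140])*6)
for dy in(-.02,0,.02): print(dy,(proj("top",[.5826,.2445+dy,.0355])-[170,140])*6)
```

```text
-0.02 [306.50067199 418.0968107 ]
0 [381.21573323 412.13987526]
0.02 [455.7497915  406.19737096]
-0.02 [363.25686461 353.39281661]
0 [381.21573323 412.13987526]
0.02 [399.60815234 472.30516446]
-0.02 [366.06642158 197.89116269]
0 [316.32970635 198.45687123]
0.02 [266.52899085 199.02330772]
-0.02 [390.52614107 214.84724973]
0 [343.2491883  215.39551734]
0.02 [295.91439262 215.94445574]
```

```bash
python3 -m inch '[-1,-1.5,-0.5,4,0, -1,-1.5,-0.5,8,0, -1,-1.5,-0.5,12,0, -1,-1.5,-0.5,14.5,0, -1,-1.5,-0.5,16,0, -1,-1.5,-0.5,16,0]'; python3 -c "from h import *;goal(582,244,105)"
```

```text
clock: 20.0
eef_pos: [0.5826, 0.2427, 0.1052]
tool_rot: [0.727, 0.686, 0.0, 0.0]
ft_force: [-5.9, -2.3, 10.0]
grip_width: 0.0382
t 20.0 pos [582.6 242.7 105.2] jawang -3.3 z [ 0.  0. -1.] shift [ 1.3 -0.7  0.2] turn 0 F [-5.9 -2.3 10. ] w 0.0382 q6 2.02
```

Contact felt at the expected height, so I'll release and back off, then look.

```bash
python3 -m inch '[1,0,0,0,0, 1,0,0,0,0, 1,0,0,0,0, 1,0,0,0,0, 1,0,0,0,0,1,0,0,-10,0,1,0,0,-35,0,1,0,0,-70,0]'; python3 -m inch '[1,0,0,-40,0, 1,0,-40,-50,0, 1,0,-80,-50,0, 1,-30,-120,-50,0, 1,-70,-130,-50,0, 1,-110,-130,-50,0, 1,-150,-130,-50,0, 1,-180,-130,-50,0]'
python3 - <<'E'
from h import *
goal(448,243.1,130)
snap("scene","s9.png",(340,110,480,230),5)
snap("top","t9.png",(160,140,290,250),6)
E
```

```text
clock: 20.8
eef_pos: [0.5817, 0.2422, 0.172]
tool_rot: [0.727, 0.686, -0.002, -0.001]
ft_force: [0.3, 0.0, 0.3]
grip_width: 0.0854
clock: 21.6
eef_pos: [0.4421, 0.0689, 0.224]
tool_rot: [0.728, 0.686, 0.0, 0.001]
ft_force: [0.4, 0.2, -0.1]
grip_width: 0.0851
t 21.6 pos [442.1  68.9 224. ] jawang -3.4 z [ 0.001 -0.    -1.   ] shift [174.2  -4.5  93.9] turn 0 F [ 0.4  0.2 -0.1] w 0.0851 q6 1.78
```

View pics/s9.png

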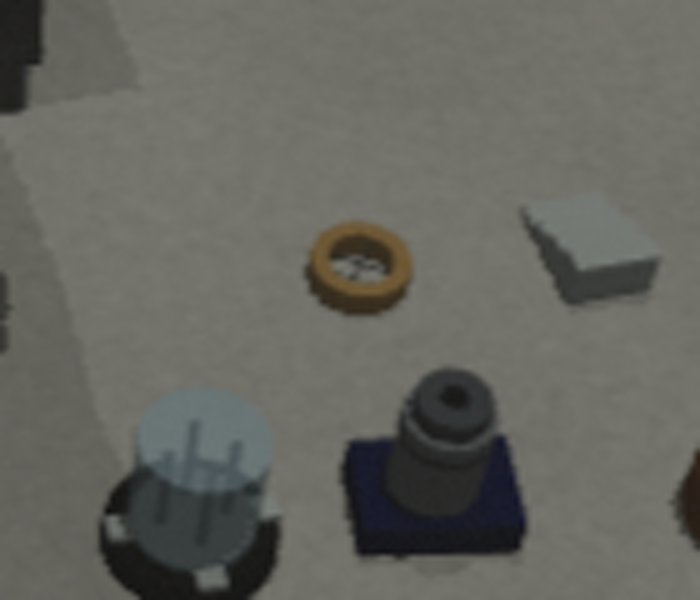

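View pics/t9.png

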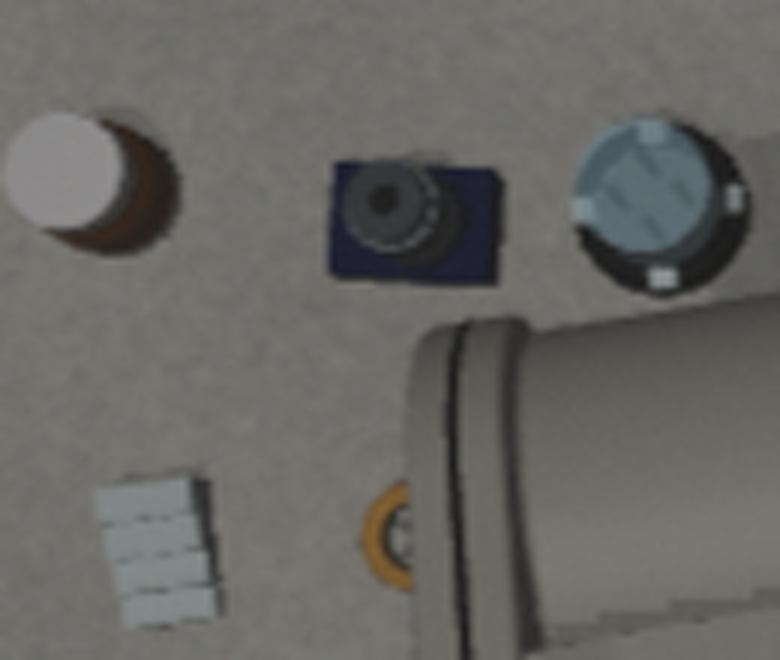

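Run:
```python
from h import *
print(f("top",384,199,6,(160,140),.076),f("scene",454,397,5,(340,110),.076))
goal(448.5,243.5,130)
```

```text
[584.26734829 243.78079162] [584.77929402 243.97562462]
t 21.7 pos [442.2  67.9 223.9] jawang -3.6 z [ 0.001 -0.001 -1.   ] shift [175.8  -4.9  93.7] turn 0 F [0.6 0.6 0.8] w 0.0851 q6 1.79
```

```bash
python3 -m inch '[1,40,-1,0,0, 1,80,-2,0,0, 1,120,-4,0,0, 1,155,-5,15,0, 1,175,-5,40,0, 1,175,-5,70,0, 1,175,-5,80,0, 1,175,-5,80,0]'
python3 - <<'E'
from h import *
goal(448.5,243.3,80)
snap("scene","s10.png",(360,90,470,190),6)
E
```

```text
clock: 22.5
eef_pos: [0.4466, 0.2455, 0.1416]
tool_rot: [0.727, 0.686, -0.002, -0.001]
ft_force: [-0.3, -0.5, 0.1]
grip_width: 0.0853
t 22.5 pos [446.6 245.5 141.6] jawang -3.3 z [-0.003 -0.002 -1.   ] shift [-2.   2.2 61.6] turn 0 F [-0.3 -0.5  0.1] w 0.0853 q6 2.13
```

View pics/s10.png

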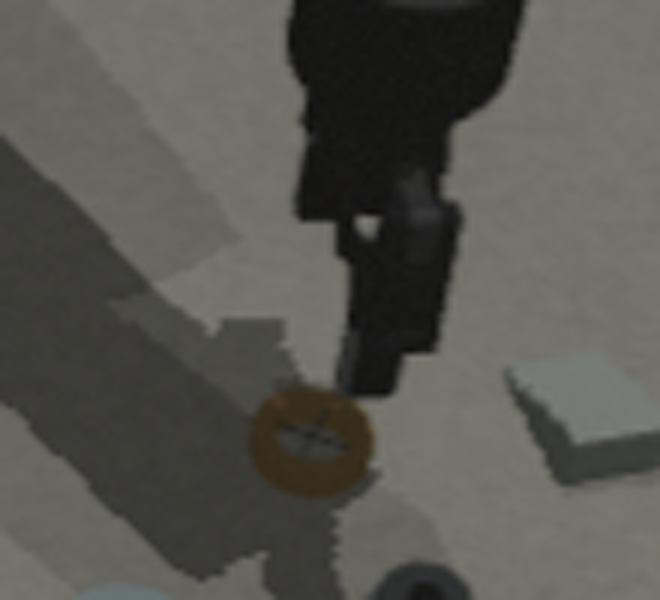

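```bash
python3 -m inch '[1,-2,2,20,0, 1,-2,2,40,0, 1,-2,2,55,0, 1,-2,2,61.5,0, 1,-2,2,61.5,0,1,-2,2,61.5,0,-1,-2,2,61.5,0, -1,-2,2,61.5,0]';  python3 -m inch '[-1,0,0,0,0,-1,0,0,0,0,-1,0,0,0,0,-1,0,0,0,0]'
python3 - <<'E'
from h import *
goal(448,243.1,80)
snap("scene","s11.png",(360,90,470,190),6)
E
```

```text
clock: 23.35
eef_pos: [0.4503, 0.2438, 0.0824]
tool_rot: [0.727, 0.686, 0.001, 0.0]
ft_force: [0.3, -0.7, -0.4]
grip_width: 0.059
clock: 23.75
eef_pos: [0.4499, 0.2437, 0.0829]
tool_rot: [0.727, 0.686, 0.001, 0.0]
ft_force: [-2.3, -0.8, 8.9]
grip_width: 0.043
t 23.75 pos [449.9 243.7  82.9] jawang -3.3 z [ 0.001  0.001 -1.   ] shift [-0.8 -1.9  2.9] turn 0 F [-2.3 -0.8  8.9] w 0.043 q6 2.13
```

View pics/s11.png

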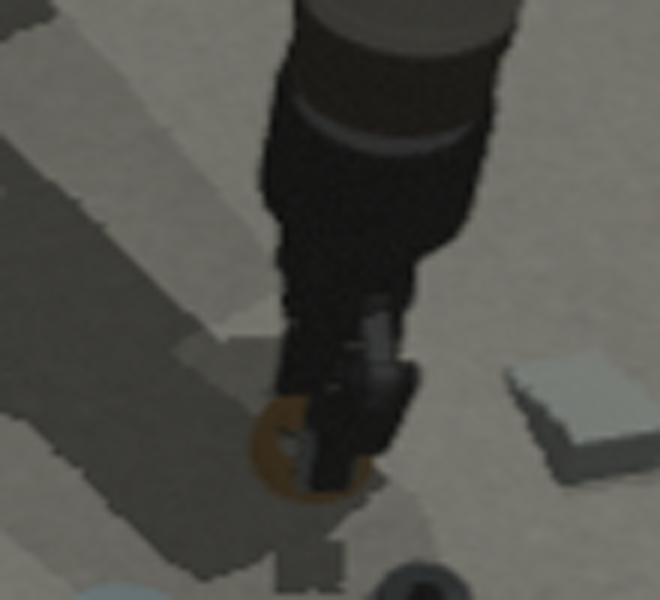

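Width reads 43 mm, where a proper grip on this ring should read about 46. The tips probably catch only the ring's top edge, so I'll open, go lower and regrip.

```bash
python3 -m inch '[1,0,0,0,0,1,0,0,0,0,1,0,0,0,0,1,0,0,0,0,1,0,0,4,0,1,0,0,7,0,1,0,0,7,0,1,0,0,7,0]'
python3 - <<'E'
from h import *
goal(448,243.1,75)
snap("scene","s12.png",(360,90,470,190),6)
E
```

```text
clock: 24.6
eef_pos: [0.4495, 0.2434, 0.0741]
tool_rot: [0.727, 0.686, -0.0, -0.0]
ft_force: [-0.3, 0.1, -0.2]
grip_width: 0.0852
t 24.6 pos [449.5 243.4  74.1] jawang -3.3 z [-0.001 -0.    -1.   ] shift [-0.4 -1.5 -0.9] turn 0 F [-0.3  0.1 -0.2] w 0.0852 q6 2.13
```

View pics/s12.png

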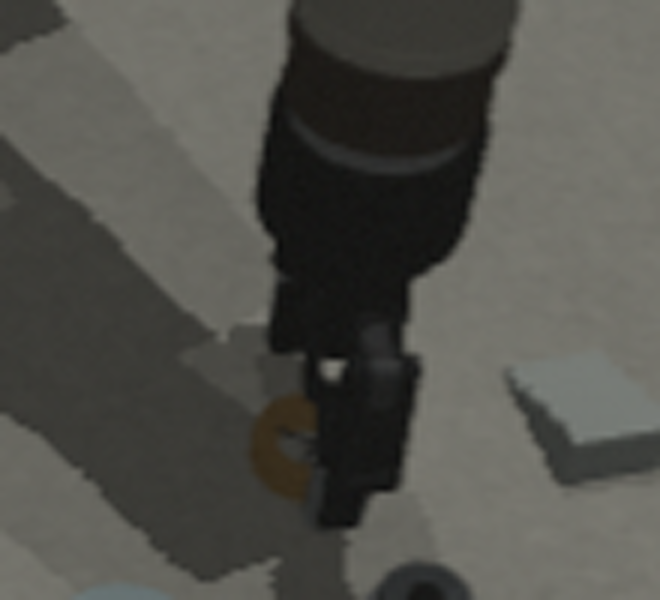

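```bash
python3 -m inch '[-1,0,0,0,0,-1,0,0,0,0,-1,0,0,0,0,-1,0,0,0,0,-1,0,0,0,0,-1,0,0,0,0]'
python3 - <<'E'
from h import *
goal(448,243.1,75)
E
```

```text
clock: 25.25
eef_pos: [0.4499, 0.2436, 0.0751]
tool_rot: [0.727, 0.686, 0.0, 0.0]
ft_force: [-0.9, -0.7, 4.4]
grip_width: 0.0449
t 25.25 pos [449.9 243.6  75.1] jawang -3.3 z [ 0.001  0.    -1.   ] shift [-0.6 -1.9  0.1] turn 0 F [-0.9 -0.7  4.4] w 0.0449 q6 2.13
```

```bash
python3 -m inch '[-1,0,0,-8,0,-1,0,0,-25,0,-1,0,0,-50,0,-1,0,0,-80,0,-1,0,0,-110,0,-1,0,0,-110,0]'
python3 - <<'E'
from h import *
goal(589.3,138.8,185)
snap("scene","s13.png",(360,60,470,160),6)
E
```

```text
clock: 25.85
eef_pos: [0.452, 0.2448, 0.189]
tool_rot: [0.727, 0.686, 0.004, 0.001]
ft_force: [1.3, 0.3, -0.6]
grip_width: 0.0447
t 25.85 pos [452.  244.8 189. ] jawang -3.3 z [ 0.008  0.004 -1.   ] shift [-97.8 143.2   4.6] turn 0 F [ 1.3  0.3 -0.6] w 0.0447 q6 2.13
```

View pics/s13.png

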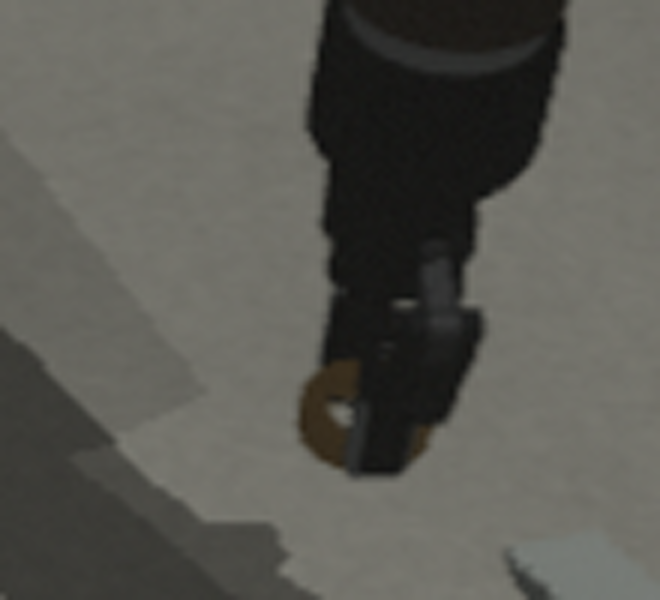

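```bash
python3 -m inch '[-1,-25,10,0,0,-1,-50,40,0,0,-1,-75,75,0,0,-1,-98,110,0,0,-1,-98,135,0,0,-1,-98,143,0,0,-1,-98,143,0,0]';python3 -m inch '[-1,0,0,10,0,-1,0,0,25,0,-1,0,0,33,0,-1,0,0,33,0,-1,0,0,33,0]'
python3 - <<'E'
from h import *
goal(589.3,138.8,145)
snap("scene","s14.png",(330,110,440,220),5.4)
snap("top","t14.png",(230,140,330,210),7)
E
```

```text
clock: 26.6
eef_pos: [0.5866, 0.137, 0.1826]
tool_rot: [0.728, 0.686, -0.001, -0.001]
ft_force: [-1.1, 0.5, -0.4]
grip_width: 0.0452
clock: 27.1
eef_pos: [0.5861, 0.1378, 0.1513]
tool_rot: [0.727, 0.686, -0.0, -0.0]
ft_force: [0.3, -0.4, -0.6]
grip_width: 0.0449
t 27.1 pos [586.1 137.8 151.3] jawang -3.3 z [-0.001 -0.    -1.   ] shift [1.2 3.2 6.3] turn 0 F [ 0.3 -0.4 -0.6] w 0.0449 q6 1.86
```

View pics/s14.png

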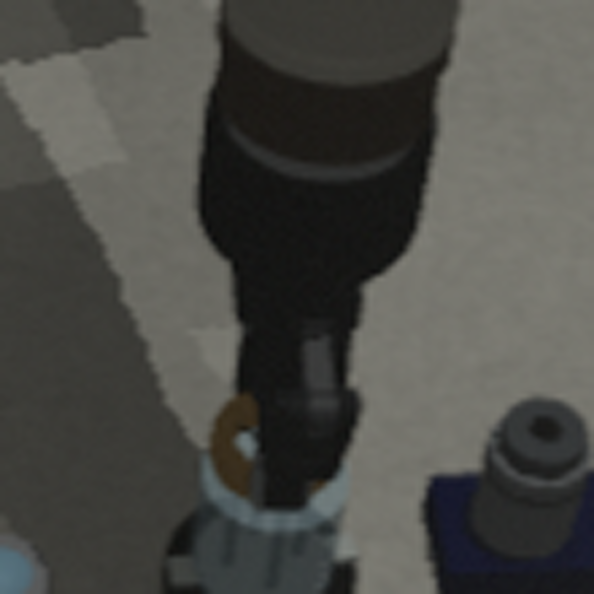

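View pics/t14.png

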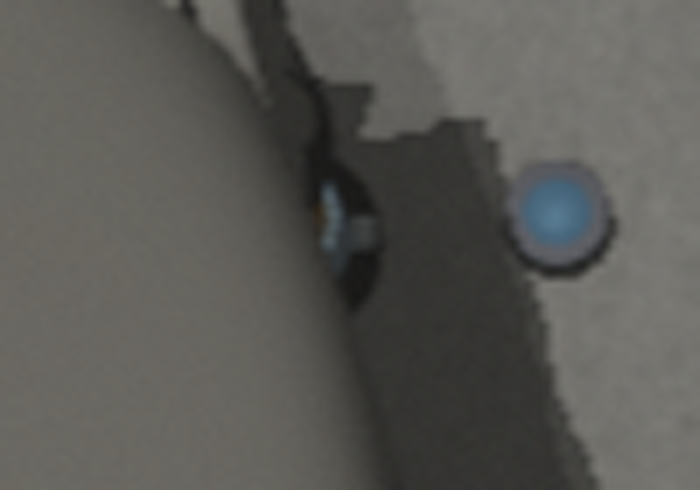

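```bash
python3 -m inch '[-1,0.5,3,2,0,-1,0.5,3,4,0,-1,0.5,3,6,0,-1,0.5,3,7,0,-1,0.5,3,7,0,-1,0.5,3,7,0]'
python3 - <<'E'
from h import *
goal(589.3,138.8,145)
snap("scene","s15.png",(330,150,400,220),8)
E
```

```text
clock: 27.8
eef_pos: [0.59, 0.1376, 0.1452]
tool_rot: [0.727, 0.686, 0.0, 0.0]
ft_force: [-1.3, -0.8, 5.3]
grip_width: 0.0446
t 27.8 pos [590.  137.6 145.2] jawang -3.3 z [ 0.001  0.    -1.   ] shift [ 1.1 -0.7  0.2] turn 0 F [-1.3 -0.8  5.3] w 0.0446 q6 1.86
```

View pics/s15.png

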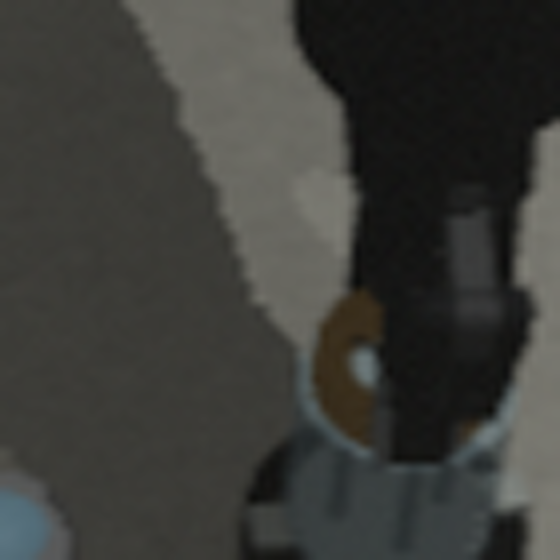

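Contact is at the right height and the ring looks centred. Releasing.

```bash
python3 -m inch '[1,0,0,0,0,1,0,0,0,0,1,0,0,0,0,1,0,0,0,0,1,0,0,0,0,1,0,0,-10,0,1,0,0,-35,0,1,0,0,-70,0]';python3 -m inch '[1,0,-30,-20,0,1,0,-75,-30,0,1,0,-120,-30,0,1,-20,-165,-30,0,1,-40,-210,-30,0,1,-80,-230,-30,0,1,-120,-240,-30,0,1,-150,-240,-30,0]'
python3 - <<'E'
from h import *
goal(300,-150,250)
snap("scene","s16.png",(250,120,450,240),4)
snap("top","t16.png",(150,140,380,250),3.4)
im=cv2.imread("pics/full_t16.png");cropf(im,"t16b.png",(200,140,310,210),7)
E
```

```text
clock: 28.65
eef_pos: [0.5886, 0.1374, 0.2137]
tool_rot: [0.727, 0.686, -0.002, -0.001]
ft_force: [1.7, 0.1, 0.0]
grip_width: 0.0857
clock: 29.45
eef_pos: [0.3395, 0.0008, 0.2453]
tool_rot: [0.727, 0.686, 0.0, 0.001]
ft_force: [0.3, -0.4, 0.6]
grip_width: 0.0854
t 29.45 pos [339.5   0.8 245.3] jawang -3.3 z [ 0.001 -0.    -1.   ] shift [-152.8  -30.8   -4.7] turn 0 F [ 0.3 -0.4  0.6] w 0.0854 q6 1.63
```

View pics/s16.png

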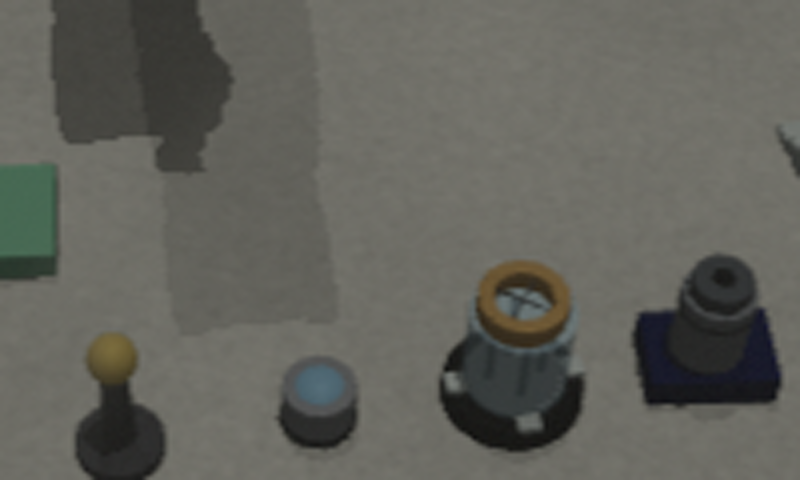

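View pics/t16.png

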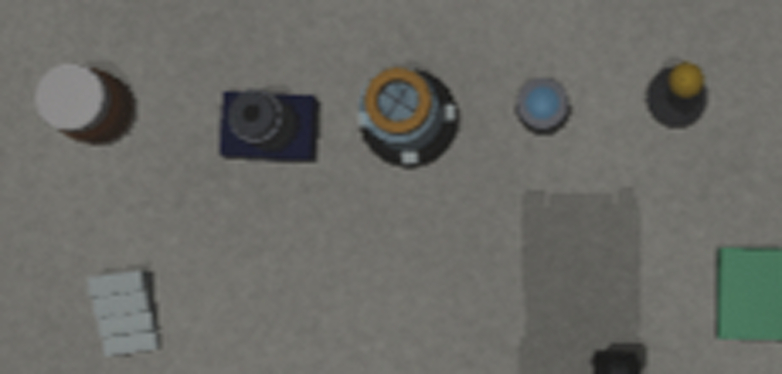

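View pics/t16b.png

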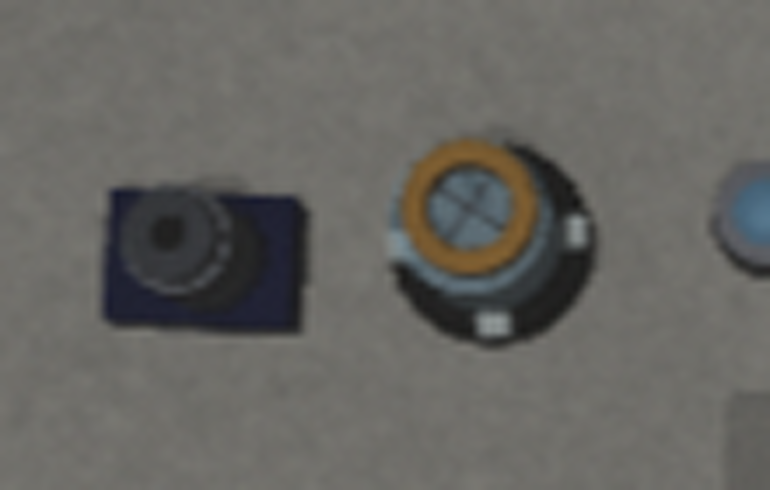

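Run:
```python
from h import *
print(f("top",470,207,7,(200,140),.084),f("scene",524.5,296.5,4,(250,120),.084), f("top",167,233,7,(200,140),.076))
C=[f("top",*p,7,(200,140),.02) for p in [(113,187),(304,197),(300,331),(105,323)]];print(np.mean(C,0))
```

```text
[590.62888585 137.7185924 ] [593.3742256  138.95019925] [584.0072014  244.15459746]
[583.02775441 243.67832376]
```

```bash
python3 -c "
from h import *
print(order.job_done())"
```

```text
the job is handed in; nothing more can be done
None
```

I built the alignment row in the order you asked and handed it in at about 29.5 s on the robot clock. The gripper was clear of everything and open.

| Item | Final check |
|---|---|
| Loupe | Standing, within about 1 mm of the midpoint between phantom and post |
| Navy spacer | Flat, on the line beyond the phantom and within about 1–1.5 mm of its target |
| Vial shield | Upright, about 1 mm from the spacer's centre |
| Brass ring | Flat on the phantom, cross-wires visible, about 1.5–2 mm off its axis |

- **Spacing:** the spacer sits about 106 mm from the phantom and the loupe about 104 mm, centre to centre. I left that difference alone.
- **Camera disagreement:** the two cameras differ by about 3–5 mm in x, so I trusted the top view and compared positions within one picture.
- **Ring regrip:** the first grip on the brass ring caught only its top edge. I opened, went lower and gripped again. The second grip read 45 mm, a little less than I expected, but it held.
- **Bystanders:** I didn't touch the mint-green spacer, black ring, step wedge or amber jar. They showed no movement in the views that covered them, but I didn't measure them.

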